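# Interlock a framing channel mouth down over a mouth-up pair

## Task

Nest the loose brass framing channel that lies mouth down over the two silver channels on the plywood carrier, still mouth down, so that it straddles their joint with one leg standing on the floor of each silver trough, parallel to them and with its ends about even with theirs. Lower it in rather than drop it, let go, and leave the brass channel that lies mouth up and the small plum tin where they are.

Things in the scene. Friction and masses are not known exactly. Their poses are not given: they have to be found in the camera images.
- chan_mid (a point): Centre (18 mm above its underside) of the loose brass U-channel lying mouth down, flat back on top: 140 mm long (x axis), 46 mm wide over the legs (y axis; can be gripped across it), 36 mm high (z axis up), walls 4 mm, 38 mm clear between the legs, about 0.15 kg. Either end may go either way. It and the other brass channel may lie in either place.
- spare_mid (a point): Centre (half-way up) of a bystander: a brass U-channel of the same sizes that lies mouth up, its open trough showing. Not to be used or moved.
- rack_joint (a point): Mid-length of the joint of two silver U-channels, at trough-floor height, 12 mm above the bench (z axis up). They lie mouth up, touching, fixed on an immovable 170x164 mm board: each 140 mm long (x axis), 72 mm wide (y axis), 24 mm high, walls 4 mm. Leg tops 20 mm above this point; troughs clear from 4 to 68 mm either side of it. A nested channel's underside is level with this point.
- plum_tin_mid (a point): Centre (half-way up) of a bystander: small round open metal tin of plum-coloured wax, 58 mm across, 50 mm high, standing on the bench. Not to be moved.

How it is judged:
By the outcome, as a careful person would: the job done as asked, in the order asked, and still so for the second after the job is handed in, with the robot touching nothing.
It also fails if it takes over 35 s, if anything falls off the work surface, if the arm or the gripper's body presses on something with over 40 N, if the wrist force passes 120 N, or if a joint passes its speed limit or range.

## Robot

A 6-joint arm with a two-finger parallel gripper is mounted at the origin on the work surface; the furniture and walls round the work are solid. World frame = base frame: x ahead of the robot, y to its left, z up, the work surface at z = 0. Lengths are in m, angles in rad, forces in N, time in s.
With the tool pointing down it reaches from about 0.35 to 0.775 m from the base axis. Payload 5.5 kg.
Tool frame: the origin (TCP) lies between the finger pads; the fingertips stand 19 mm ahead of it and the grasp point (between the pads) is the TCP; z points along the fingers, y is the direction in which the jaws open and shut (so a half turn about z gives the same grasp; the last joint's range is limited). The gripper opens to 85 mm and grips with 20 to 120 N. Pads are 22 mm wide; open, the fingers measure 114 mm over their backs; the gripper's body (76 mm by 85 mm) begins 54 mm behind the grasp point. The pads swing forward as they close: fully open they stand 13 mm farther back than shut.
Start: joints at [1.114, 0.313, 0.046, 1.304, 0, 1.431], TCP at [0.179, 0.546, 0.25] pointing down, gripper open.
Joint ranges: [-2.76, 2.76], [-0.86, 1.69], [-1.03, 1.26], [-2.2, 2.34], [-1.47, 1.5], [-3.14, 3.14]. Speed limits (rad/s): [2.57, 2.57, 3.14, 3.14, 3.14, 3.14].

## Interface

Orientations are given as a rotation vector (axis times angle).
In Python, from station import get_state, snapshot, close_job gives the robot as it stands. The module is installed in compiled form; this text tells all that it offers.
- The arm moves only by the shell command python3 -m jog 'ROWS' [FORCE]. ROWS is JSON, a list of rows, each an object of numbers: "tx", "ty", "tz": the shift along the tool's x, y, z in m; "roll": the turn about the tool's z in degrees; "claw": the finger opening in m, from 0 to 0.0854. In form: [{"tx": .., "ty": .., "tz": .., "roll": .., "claw": ..}, ...]. A call has 1 to 8 rows; each row is the pose to reach, as a shift and turn from the pose measured when the call began, along the tool's axes at that moment; what a row does not reach only later rows make up. A row lasts 1/10 s, in which the tool goes at most 50 mm and 8.59 degrees, less where a joint would pass 70% of its speed; a pose out of reach is approached as far as the arm can. A call with a gripper value outside its range is refused whole. The fingers move at their own pace and stop on an object; FORCE is the grip in N (left out, the last holds). Time passes only in rows, so rows that repeat a pose let the fingers close. It gives the time, the measured TCP pose, the force and the opening at its end, in the units of the state.
- get_state(): the state, without advancing time (a new reading comes with each control period).
- snapshot(name): name is "side" or "top" or "wrist"; returns a dict with "color" (400x640x3 uint8, red, green, blue), "K" (3x3 intrinsics, pixels), "k1" (the pictures are not rectified: a ray, as slopes to the right and down, at radius r is drawn at 1 + k1 r^2 times it, then the intrinsics apply), "cam_to_world" (4x4, takes a point from camera to world coordinates). Camera axes: x right, y up, looking along -z (the intrinsics and any distortion apply to the point x, -y, -z); pixel columns grow to the right and rows downward; lengths in m; the calibration is good to about 2 mm. A picture is of the moment at which its call begins. There is no depth.
- close_job(): hands the job in, once; it reports no verdict.
The state is a dict: "t": time; "q": joint angles; "dq": joint speeds; "tau": joint torques, N m; "eef_pos": TCP position; "tcp_rot": TCP orientation; "wrist_force": force on the tool from outside, world axes, zero at the start; "moment": the same for the moment, N m; "width": opening from 0.0 (shut) to 1.0 (fully open).
Only numpy, scipy, OpenCV 4.12 (cv2) and the standard library are available. Lean on these libraries where they do the work, as an engineer would, in place of code of your own. Each camera call takes 0.05 s, during which the arm holds its last target. There are 200 camera calls.

## Working session

There is one attempt and no reset: what is moved stays moved. The work goes in short steps, Python scripts to look and compute and a shell command to move; the robot and the scene stay as the last step left them, time stands still between calls to the robot, and variables do not carry over. Pictures are saved under pics/ and viewed, about 8 in all and at most 12, crops included, and the job is handed in when it is done.

```bash
mkdir -p pics; cat > h.py <<'E'
import numpy as np, cv2
from station import get_state, snapshot
from scipy.spatial.transform import Rotation as R
def snap(n,save=None):
    s=snapshot(n)
    if save: cv2.imwrite('pics/'+save,s['color'][:,:,::-1])
    return s
def ray(s,uv):
    K=np.array(s['K']);uv=np.atleast_2d(np.array(uv,float))
    p=cv2.undistortPoints(uv[:,None],K,np.array([s['k1'],0,0,0,0.]))[:,0]
    T=np.array(s['cam_to_world']);d=np.c_[p[:,0],-p[:,1],-np.ones(len(p))]@T[:3,:3].T
    return T[:3,3],d
def plane(s,uv,z):
    o,d=ray(s,uv); return o+d*((z-o[2])/d[:,2])[:,None]
def tri(s1,u1,s2,u2):
    o1,d1=ray(s1,u1);o2,d2=ray(s2,u2);out=[]
    for a,b in zip(d1,d2):
        t=np.linalg.lstsq(np.c_[a,-b],o2-o1,rcond=None)[0]
        p,q=o1+a*t[0],o2+b*t[1]; out.append(np.r_[(p+q)/2,np.linalg.norm(p-q)])
    return np.array(out)
E
python3 - <<'E'
from h import *
np.set_printoptions(precision=3,suppress=True)
a=[snap(n) for n in('top','side','wrist')]
for s,n in zip(a,('top','side','wrist')): cv2.imwrite(f'pics/{n}0.png',s['color'][:,:,::-1]);print(n,s['k1'],s['K'][0][0],np.array(s['cam_to_world']))
print(get_state())
E
```

```text
top -0.026773688049080247 493.7719507233724 [[-0.129  0.971 -0.2    0.204]
 [-0.992 -0.127  0.02  -0.027]
 [-0.006  0.201  0.98   1.178]
 [ 0.     0.     0.     1.   ]]
side -0.0428222693002365 422.24711905492745 [[ 0.943  0.221 -0.249  0.225]
 [-0.333  0.598 -0.729 -0.73 ]
 [-0.012  0.771  0.637  0.649]
 [ 0.     0.     0.     1.   ]]
wrist 0.02408280154412645 331.0292856779958 [[ 0.312 -0.901 -0.301  0.1  ]
 [ 0.95   0.295  0.101  0.571]
 [-0.002 -0.318  0.948  0.373]
 [ 0.     0.     0.     1.   ]]
{'t': 0.15, 'q': array([1.114, 0.314, 0.045, 1.304, 0.   , 1.431]), 'dq': array([ 0.   , -0.001,  0.006, -0.002, -0.001,  0.   ]), 'tau': array([  0.002, -48.107,  29.882,   0.014,  -0.   ,   0.   ]), 'eef_pos': array([0.179, 0.546, 0.25 ]), 'tcp_rot': array([-0.495, -3.102,  0.002]), 'wrist_force': array([ 0.697,  0.265, -0.808]), 'moment': array([-0.007, -0.002, -0.015]), 'width': 0.9998053208372694}
```

View pics/top0.png

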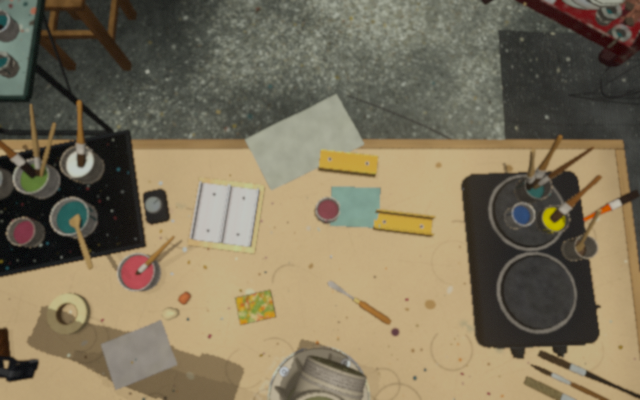

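View pics/side0.png

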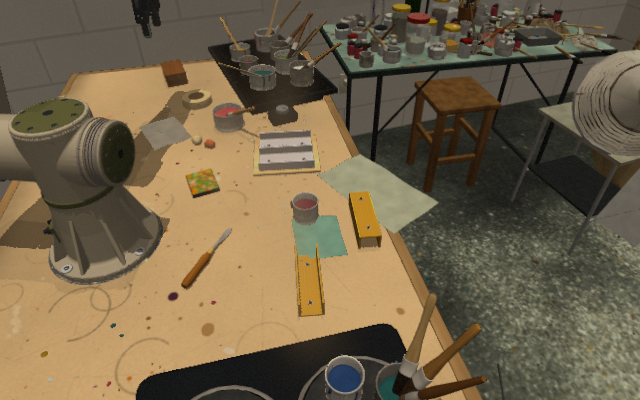

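The top view shows brass channels at (348,163) and (404,223), the tin at (327,210) and the carrier at (226,215). In the side view the one at (365,220) looks mouth down, and the one at (310,285) looks like an open trough. I'll check both with enlarged crops and masks.

```bash
cat > a.py <<'E'
from h import *
np.set_printoptions(precision=4,suppress=True)
t=snap('top');s=snap('side')
def brass(s):
    h=cv2.cvtColor(s['color'],cv2.COLOR_RGB2HSV); m=cv2.inRange(h,(14,170,90),(32,255,255))
    c,_=cv2.findContours(m,0,2); return [x for x in c if cv2.contourArea(x)>300]
for n,S in(('top',t),('side',s)):
    for c in brass(S): print(n,cv2.contourArea(c),cv2.minAreaRect(c),cv2.approxPolyDP(c,3,True)[:,0].tolist())
A=cv2.resize(t['color'][140:260,180:440],None,fx=3,fy=3,interpolation=2)
B=cv2.resize(s['color'][120:320,240:400],None,fx=2,fy=2,interpolation=2)
C=np.zeros((360+0,780,3),np.uint8);C[:]=A
cv2.imwrite('pics/cropT.png',C[:,:,::-1]); cv2.imwrite('pics/cropS.png',cv2.resize(s['color'][120:320,240:400],None,fx=3,fy=3,interpolation=2)[:,:,::-1])
E
python3 a.py
```

```text
top 571.0 ((404.70001220703125, 223.40000915527344), (50.85424041748047, 16.00048065185547), 7.125016689300537) [[381, 213], [380, 218], [385, 217], [393, 228], [429, 234], [429, 219]]
top 710.5 ((348.2448425292969, 162.1365966796875), (54.005767822265625, 15.700843811035156), 5.5275397300720215) [[322, 153], [323, 167], [374, 170], [373, 157]]
side 481.5 ((451.2345886230469, 349.2165222167969), (10.0805082321167, 73.54576873779297), 46.888187408447266) [[477, 323], [424, 368], [427, 377], [480, 329]]
side 1312.0 ((308.8138122558594, 279.7655334472656), (70.09040069580078, 25.5780086517334), 85.2363510131836) [[317, 244], [317, 257], [300, 256], [297, 265], [295, 246], [301, 315], [323, 312]]
side 900.0 ((364.61767578125, 214.47061157226562), (49.23472595214844, 21.828205108642578), 75.96376037597656) [[349, 193], [359, 237], [380, 236], [369, 193]]
side 1229.0 ((460.208984375, 92.7991714477539), (30.420013427734375, 73.60557556152344), 84.80557250976562) [[498, 103], [485, 97], [488, 94], [469, 77], [443, 80], [453, 84], [447, 86], [433, 80], [436, 84], [430, 82], [425, 86], [431, 94], [423, 88], [433, 101], [442, 98], [436, 104], [444, 109], [455, 106], [456, 101], [459, 106], [463, 100]]
```

View pics/cropT.png

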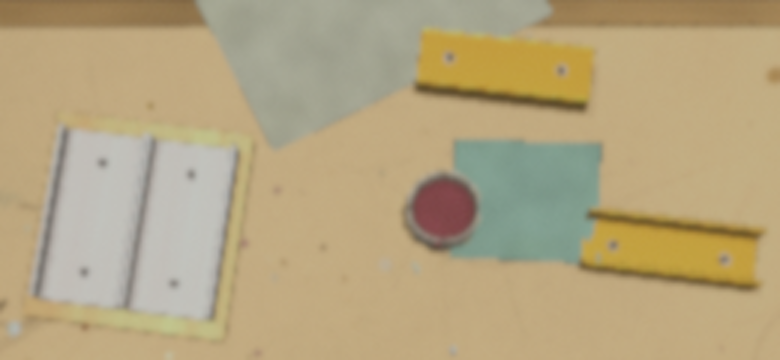

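View pics/cropS.png

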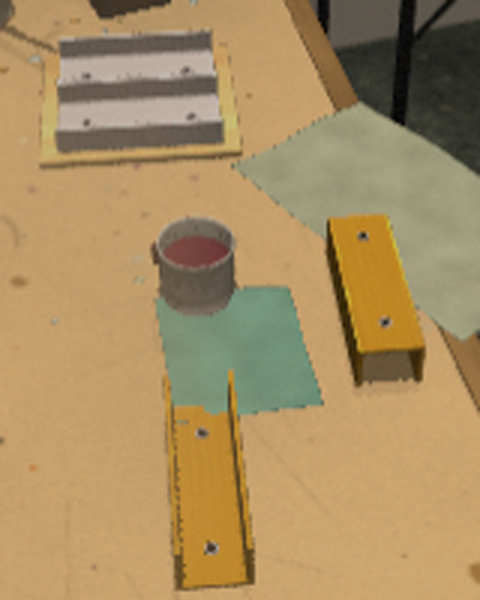

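The crops confirm it. The mouth-down channel has its closed back up at top (348,163) / side (365,215), and the open trough at top (404,223) is the spare. Next I'll triangulate the screws on the channel back and on the trough floors.

```bash
cat > b.py <<'E'
from h import *
np.set_printoptions(precision=4,suppress=True)
t=snap('top');s=snap('side')
f=lambda p,o:(np.array(p)+.5)/3-.5+np.array(o)
T=f([(449,58),(561,70),(102,163),(84,272),(191,175),(174,284)],(180,140))
S=f([(362,236),(385,322),(186,70),(86,76),(191,116),(86,122)],(240,120))
P=tri(t,T,s,S);print(P)
c=P[:2].mean(0);d=P[0]-P[1];print('chan',c,np.degrees(np.arctan2(d[1],d[0])))
r=P[2:].mean(0);print('rack',r,[np.degrees(np.arctan2(*(P[i]-P[j])[1::-1])) for i,j in((2,3),(4,5))])
# corner-based check: chan top contour z=.036 from top; ridge ends z=.032
print(plane(t,[(348.2,162.1)],.036), plane(t,f([(152,138),(129,308)],(180,140)),.032))
print('tin',plane(t,f([(443,209)],(180,140)),.05),'spare',plane(t,[(404.7,223.4)],.004))
print('side chan top corners',plane(s,[(349,193),(359,237),(380,236),(369,193)],.036))
print('tcp R',R.from_rotvec(get_state()['tcp_rot']).as_matrix())
E
python3 b.py
```

```text
[[ 0.5435 -0.0979  0.0352  0.0016]
 [ 0.5217 -0.1854  0.0357  0.0017]
 [ 0.4997  0.1907  0.0114  0.0017]
 [ 0.4124  0.2128  0.0117  0.0023]
 [ 0.4808  0.12    0.0124  0.0005]
 [ 0.3939  0.1422  0.013   0.0012]]
chan [ 0.5326 -0.1416  0.0355  0.0017] 76.00968817002203
rack [0.4467 0.1664 0.0121 0.0014] [np.float64(-14.179179209503545), np.float64(-14.324725269806702)]
[[ 0.5305 -0.1419  0.036 ]] [[0.5105 0.1454 0.032 ]
 [0.3772 0.1761 0.032 ]]
tin [[ 0.4198 -0.0761  0.05  ]] spare [[ 0.3702 -0.2582  0.004 ]]
side chan top corners [[ 0.5259 -0.0734  0.036 ]
 [ 0.4921 -0.205   0.036 ]
 [ 0.5325 -0.217   0.036 ]
 [ 0.5678 -0.0889  0.036 ]]
tcp R [[-0.9503  0.3115 -0.0002]
 [ 0.3115  0.9503 -0.0003]
 [ 0.0001 -0.0003 -1.    ]]
```

Two-view heights agree with the text: channel back at 35.5 mm and trough floors at 12 mm. Channel centre is about (0.531,-0.142) with its axis at 76°. The rack joint is about (0.445,0.163) at -14°. Moving above the channel.

```bash
python3 -m jog '[{"tx":-0.548,"ty":-0.544,"roll":86,"claw":0.085},{"tx":-0.548,"ty":-0.544,"roll":86},{"tx":-0.548,"ty":-0.544,"roll":86},{"tx":-0.548,"ty":-0.544,"roll":86},{"tx":-0.548,"ty":-0.544,"roll":86},{"tx":-0.548,"ty":-0.544,"roll":86},{"tx":-0.548,"ty":-0.544,"roll":86},{"tx":-0.548,"ty":-0.544,"roll":86}]'
cat > go.py <<'E'
from h import *
import sys
x,y,z,a=map(float,sys.argv[1:5]) # target world, y-axis angle deg
s=get_state();M=R.from_rotvec(s['tcp_rot']).as_matrix()
d=M.T@(np.array([x,y,z])-s['eef_pos']);ya=np.degrees(np.arctan2(M[1,1],M[0,1]))
print('t',s['t'],'tcp',s['eef_pos'].round(4),'yang',ya.round(2),'shift',d.round(4),'roll',round((ya-a+180)%360-180,2),'F',s['wrist_force'].round(2),'q',s['q'].round(2),'w',s['width'])
E
python3 go.py .5305 -.1417 .2 -14
```

```text
t 0.35 tcp [0.1791 0.5463 0.2501] yang 71.85 shift [-0.5482 -0.5443  0.0502] roll 85.85 F [ 1.3  -0.53 -0.04] q [1.11 0.31 0.05 1.3  0.   1.43] w 1.0004971518047732schema error: expected keys tx, ty, tz, roll, claw
```

```bash
python3 -m jog '[{"tx":-0.548,"ty":-0.544,"tz":0,"roll":86,"claw":0.085},{"tx":-0.548,"ty":-0.544,"tz":0,"roll":86,"claw":0.085},{"tx":-0.548,"ty":-0.544,"tz":0,"roll":86,"claw":0.085},{"tx":-0.548,"ty":-0.544,"tz":0,"roll":86,"claw":0.085},{"tx":-0.548,"ty":-0.544,"tz":0,"roll":86,"claw":0.085},{"tx":-0.548,"ty":-0.544,"tz":0,"roll":86,"claw":0.085},{"tx":-0.548,"ty":-0.544,"tz":0,"roll":86,"claw":0.085},{"tx":-0.548,"ty":-0.544,"tz":0,"roll":86,"claw":0.085}]'
python3 go.py .5305 -.1417 .2 -14
```

```text
t: 1.15
eef_pos: [0.3616, 0.1884, 0.2506]
tcp_rot: [2.167, 2.274, 0.001]
wrist_force: [1.2, 1.1, -0.6]
width: 0.995
t 1.15 tcp [0.3616 0.1884 0.2506] yang 2.76 shift [-0.3378  0.1528  0.0508] roll 16.76 F [ 1.16  1.1  -0.63] q [ 0.28 -0.01 -0.34  1.24 -0.    1.81] w 0.9948704727678346
```

```bash
python3 -m jog '[{"tx":-0.338,"ty":0.153,"tz":0.05,"roll":17,"claw":0.085},{"tx":-0.338,"ty":0.153,"tz":0.05,"roll":17,"claw":0.085},{"tx":-0.338,"ty":0.153,"tz":0.05,"roll":17,"claw":0.085},{"tx":-0.338,"ty":0.153,"tz":0.05,"roll":17,"claw":0.085},{"tx":-0.338,"ty":0.153,"tz":0.05,"roll":17,"claw":0.085},{"tx":-0.338,"ty":0.153,"tz":0.05,"roll":17,"claw":0.085},{"tx":-0.338,"ty":0.153,"tz":0.05,"roll":17,"claw":0.085},{"tx":-0.338,"ty":0.153,"tz":0.05,"roll":17,"claw":0.085}]'
python3 -m jog '[{"tx":0,"ty":0,"tz":0,"roll":0,"claw":0.085},{"tx":0,"ty":0,"tz":0,"roll":0,"claw":0.085}]'
python3 go.py .5305 -.1417 .1 -14
python3 - <<'E'
from h import *
s=snap('wrist','w1.png')
h=cv2.cvtColor(s['color'],cv2.COLOR_RGB2HSV); m=cv2.inRange(h,(14,150,70),(32,255,255))
c=[x for x in cv2.findContours(m,0,2)[0] if cv2.contourArea(x)>1500]
for x in c:
    r=cv2.minAreaRect(x);print(r,plane(s,cv2.boxPoints(r),.036).round(4).tolist(),plane(s,[r[0]],.036))
E
```

```text
t: 1.95
eef_pos: [0.532, -0.1456, 0.2]
tcp_rot: [2.481, 1.924, 0.001]
wrist_force: [0.3, 0.3, 0.7]
width: 0.995
t: 2.15
eef_pos: [0.5318, -0.1461, 0.1994]
tcp_rot: [2.484, 1.923, 0.001]
wrist_force: [-0.1, 0.1, 0.1]
width: 0.988
t 2.15 tcp [ 0.5318 -0.1461  0.1994] yang -14.5 shift [ 0.0039 -0.0024  0.0994] roll -0.5 F [-0.11  0.06  0.05] q [-0.41  0.29 -0.12  1.17  0.    1.41] w 0.9881258544793551
((316.5, 148.5), (99.0, 53.0), 90.0) [[0.5268, -0.0688, 0.036], [0.5693, -0.0798, 0.036], [0.5498, -0.1637, 0.036], [0.503, -0.1516, 0.036]] [[ 0.53778215 -0.11391889  0.036     ]]
```

View pics/w1.png

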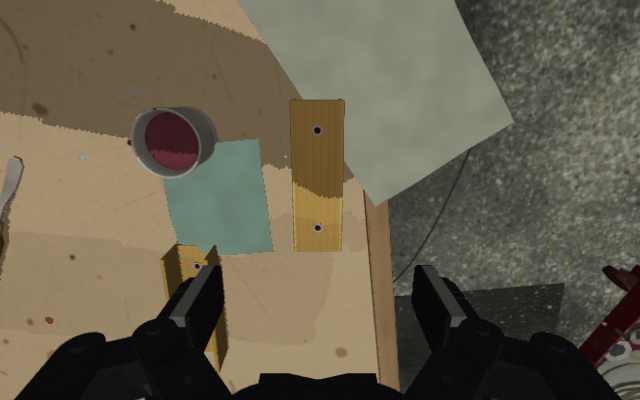

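The wrist view shows the channel back with corners at (290,99), (345,99), (341,251), (294,251) and screws at (317,130), (318,228). The fingers are straight in line with it, and the spare at (190,290) is well to the left.

```bash
python3 - <<'E'
from h import *
s=snap('wrist')
P=plane(s,[(290,99),(345,99),(341,251),(294,251),(317,130),(318,228)],.036);print(P.round(4))
print(P[:4].mean(0).round(4),P[4:].mean(0).round(4))
for i,j in((0,3),(1,2),(4,5)):
    d=P[i]-P[j];print(np.linalg.norm(d).round(4),np.degrees(np.arctan2(d[1],d[0])).round(2))
E
python3 go.py .5305 -.1417 .1 -14
```

```text
[[ 0.5265 -0.0679  0.036 ]
 [ 0.5706 -0.0792  0.036 ]
 [ 0.5356 -0.2147  0.036 ]
 [ 0.4917 -0.2034  0.036 ]
 [ 0.5418 -0.0978  0.036 ]
 [ 0.5201 -0.1859  0.036 ]]
[ 0.5311 -0.1413  0.036 ] [ 0.531  -0.1419  0.036 ]
0.14 75.62
0.1399 75.52
0.0907 76.14
t 2.25 tcp [ 0.5314 -0.1446  0.2001] yang -14.37 shift [ 0.0026 -0.0017  0.1001] roll -0.37 F [-0.54  0.5  -0.38] q [-0.41  0.29 -0.12  1.17  0.    1.41] w 0.9936067925607246
```

```bash
python3 -m jog '[{"tx":0.003,"ty":-0.001,"tz":0.05,"roll":0,"claw":0.085},{"tx":0.003,"ty":-0.001,"tz":0.1,"roll":0,"claw":0.085},{"tx":0.003,"ty":-0.001,"tz":0.13,"roll":0,"claw":0.085},{"tx":0.003,"ty":-0.001,"tz":0.15,"roll":0,"claw":0.085},{"tx":0.003,"ty":-0.001,"tz":0.16,"roll":0,"claw":0.085},{"tx":0.003,"ty":-0.001,"tz":0.172,"roll":0,"claw":0.085},{"tx":0.003,"ty":-0.001,"tz":0.172,"roll":0,"claw":0.085}]' 
python3 -m jog '[{"tx":0,"ty":0,"tz":0,"roll":0,"claw":0.03},{"tx":0,"ty":0,"tz":0,"roll":0,"claw":0.03},{"tx":0,"ty":0,"tz":0,"roll":0,"claw":0.03},{"tx":0,"ty":0,"tz":0,"roll":0,"claw":0.03},{"tx":0,"ty":0,"tz":0,"roll":0,"claw":0.03},{"tx":0,"ty":0,"tz":0,"roll":0,"claw":0.03},{"tx":0,"ty":0,"tz":0,"roll":0,"claw":0.03},{"tx":0,"ty":0,"tz":0,"roll":0,"claw":0.03}]' 40
```

```text
t: 2.95
eef_pos: [0.531, -0.1407, 0.0276]
tcp_rot: [-2.481, -1.927, -0.001]
wrist_force: [-0.7, 0.3, 0.5]
width: 1.0
t: 3.75
eef_pos: [0.532, -0.1411, 0.0288]
tcp_rot: [2.48, 1.926, 0.003]
wrist_force: [-1.0, 0.6, 5.7]
width: 0.527
```

Gripped at about 45 mm opening. Lift.

```bash
python3 -m jog '[{"tx":0,"ty":0,"tz":-0.01,"roll":0,"claw":0.03},{"tx":0,"ty":0,"tz":-0.03,"roll":0,"claw":0.03},{"tx":0,"ty":0,"tz":-0.06,"roll":0,"claw":0.03},{"tx":0,"ty":0,"tz":-0.1,"roll":0,"claw":0.03},{"tx":0,"ty":0,"tz":-0.14,"roll":0,"claw":0.03},{"tx":0,"ty":0,"tz":-0.17,"roll":0,"claw":0.03},{"tx":0,"ty":0,"tz":-0.17,"roll":0,"claw":0.03}]' 40
python3 go.py .445 .163 .2 76
```

```text
t: 4.45
eef_pos: [0.5339, -0.142, 0.2043]
tcp_rot: [2.473, 1.921, 0.009]
wrist_force: [0.7, -0.7, -1.7]
width: 0.532
t 4.45 tcp [ 0.5339 -0.142   0.2043] yang -14.32 shift [ 0.2736 -0.1616  0.0021] roll -90.32 F [ 0.67 -0.71 -1.67] q [-0.41  0.28 -0.12  1.17  0.    1.42] w 0.5318701646639284
```

```bash
python3 go.py .545 .14 .22 76
python3 -m jog '[{"tx":0.025,"ty":-0.007,"tz":0,"roll":-8,"claw":0.03},{"tx":0.055,"ty":-0.015,"tz":0,"roll":-16,"claw":0.03},{"tx":0.09,"ty":-0.02,"tz":0,"roll":-24,"claw":0.03},{"tx":0.125,"ty":-0.03,"tz":0,"roll":-32,"claw":0.03},{"tx":0.16,"ty":-0.035,"tz":-0.005,"roll":-40,"claw":0.03},{"tx":0.195,"ty":-0.045,"tz":-0.01,"roll":-48,"claw":0.03},{"tx":0.23,"ty":-0.05,"tz":-0.015,"roll":-56,"claw":0.03},{"tx":0.26,"ty":-0.055,"tz":-0.015,"roll":-64,"claw":0.03}]' 40
python3 go.py .545 .14 .22 76
```

```text
t 4.45 tcp [ 0.5339 -0.142   0.2043] yang -14.32 shift [ 0.276  -0.0588 -0.0167] roll -90.32 F [ 0.67 -0.71 -1.67] q [-0.41  0.28 -0.12  1.17  0.    1.42] w 0.5318701646639284
t: 5.25
eef_pos: [0.5443, 0.1252, 0.2181]
tcp_rot: [1.07, 2.942, -0.001]
wrist_force: [0.4, 0.9, -0.5]
width: 0.531
t 5.25 tcp [0.5443 0.1252 0.2181] yang 50.04 shift [ 0.0089  0.0118 -0.0019] roll -25.96 F [ 0.38  0.88 -0.54] q [ 0.08  0.29 -0.07  1.2  -0.    0.78] w 0.5309406781337221
```

```bash
python3 -m jog '[{"tx":0.009,"ty":0.012,"tz":0,"roll":-8,"claw":0.03},{"tx":0.009,"ty":0.012,"tz":0,"roll":-16,"claw":0.03},{"tx":0.009,"ty":0.012,"tz":0,"roll":-24,"claw":0.03},{"tx":0.009,"ty":0.012,"tz":0,"roll":-26,"claw":0.03},{"tx":0.009,"ty":0.012,"tz":0,"roll":-26,"claw":0.03},{"tx":0.009,"ty":0.012,"tz":0,"roll":-26,"claw":0.03}]' 40
python3 go.py .445 .163 .12 76
python3 - <<'E'
from h import *
s=snap('wrist','w2.png')
E
```

```text
t: 5.85
eef_pos: [0.5445, 0.1401, 0.2173]
tcp_rot: [0.382, 3.109, -0.005]
wrist_force: [0.2, 0.0, -1.3]
width: 0.529
t 5.85 tcp [0.5445 0.1401 0.2173] yang 75.98 shift [ 0.103  -0.0017  0.0964] roll -0.02 F [ 0.16  0.01 -1.33] q [ 0.11  0.29 -0.06  1.21 -0.01  0.36] w 0.5286150229890224
```

View pics/w2.png

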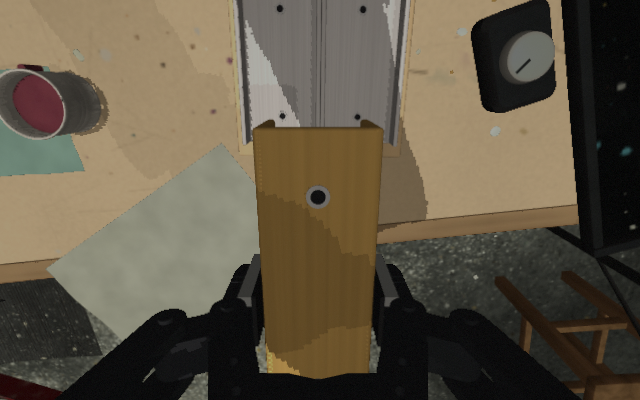

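The wrist view shows the rack floor screws at (280,9), (363,9), (282,116), (365,116), the joint near column 321, and the held channel level and square with a front edge at row 128, columns 254 to 383. I'll use these to work out the remaining shift.

```bash
python3 - <<'E'
from h import *
np.set_printoptions(precision=4,suppress=True)
s=snap('wrist')
P=plane(s,[(280,9),(363,9),(282,116),(365,116)],.012);print(P,'screw centre',P.mean(0))
for i,j in((2,0),(3,1)):
    d=P[i]-P[j];print(np.degrees(np.arctan2(d[1],d[0])))
print('ridge',plane(s,[(322,5),(321,125)],.032))
z=get_state()['eef_pos'][2]+.0085
C=plane(s,[(254,128),(383,128),(318,197)],z);e=C[:2].mean(0);print('chan edge',C,np.linalg.norm(C[0]-C[1]))
d=C[1]-C[0];a=np.arctan2(d[1],d[0]);print('chan y dir',np.degrees(a));n=np.array([-np.sin(a),np.cos(a)])
print('chan centre',e[:2]-.07*n,'from screw',C[2][:2]-.0453*n, get_state()['eef_pos'])
E
```

```text
[[0.3934 0.1426 0.012 ]
 [0.4109 0.2126 0.012 ]
 [0.4802 0.1193 0.012 ]
 [0.4995 0.1968 0.012 ]] screw centre [0.446  0.1678 0.012 ]
-15.04692626721642
-10.076189868932085
ridge [[0.4032 0.1776 0.032 ]
 [0.4953 0.1541 0.032 ]]
chan edge [[0.4703 0.1353 0.2261]
 [0.4809 0.1777 0.2261]
 [0.4994 0.1504 0.2261]] 0.043698773998193934
chan y dir 75.98970612067201
chan centre [0.5435 0.1395] from screw [0.5434 0.1394] [0.5448 0.1401 0.2176]
```

```bash
python3 go.py .4465 .1667 .12 75.8; python3 -m jog '[{"tx":0.025,"ty":0.001,"tz":0.01,"roll":0,"claw":0.03},{"tx":0.055,"ty":0.002,"tz":0.03,"roll":0,"claw":0.03},{"tx":0.085,"ty":0.002,"tz":0.05,"roll":0,"claw":0.03},{"tx":0.102,"ty":0.002,"tz":0.075,"roll":0,"claw":0.03},{"tx":0.102,"ty":0.002,"tz":0.097,"roll":0,"claw":0.03},{"tx":0.102,"ty":0.002,"tz":0.097,"roll":0,"claw":0.03},{"tx":0.102,"ty":0.002,"tz":0.097,"roll":0,"claw":0.03}]' 40
python3 go.py .4465 .1667 .045 75.8
python3 - <<'E'
from h import *
a=snap('top');b=snap('side')
A=cv2.resize(a['color'][160:270,170:290],None,fx=4,fy=4,interpolation=2);B=cv2.resize(b['color'][60:190,230:340],None,fx=3.384615,fy=3.384615,interpolation=2)
h=min(len(A),len(B));cv2.imwrite('pics/c2.png',np.hstack([A[:h],B[:h]])[:,:,::-1])
E
```

```text
t 5.95 tcp [0.5448 0.1401 0.2176] yang 75.99 shift [0.1028 0.0022 0.0966] roll 0.19 F [ 0.23  0.4  -1.99] q [ 0.11  0.29 -0.06  1.21 -0.01  0.36] w 0.5279058008311567
t: 6.65
eef_pos: [0.4475, 0.1663, 0.1201]
tcp_rot: [0.383, 3.109, -0.005]
wrist_force: [-0.2, 0.1, -0.8]
width: 0.53
t 6.65 tcp [0.4475 0.1663 0.1201] yang 75.96 shift [0.0018 0.0003 0.0751] roll 0.16 F [-0.21  0.12 -0.79] q [ 0.19  0.2  -0.43  0.92 -0.01  0.44] w 0.5299803468357518
```

View pics/c2.png

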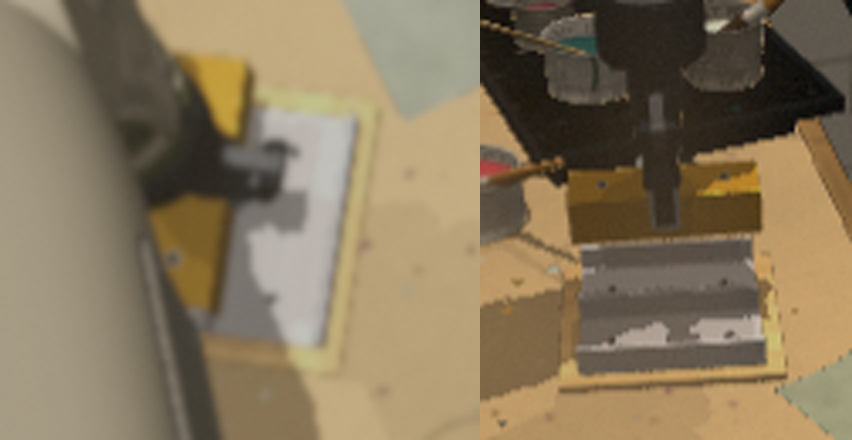

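The channel is level above the rack, parallel to it and with its ends lined up (side crop columns 570–760 against the rack's 578–765). Lowering slowly.

```bash
python3 -m jog '[{"tx":0.002,"ty":0,"tz":0.02,"roll":0,"claw":0.03},{"tx":0.002,"ty":0,"tz":0.04,"roll":0,"claw":0.03},{"tx":0.002,"ty":0,"tz":0.055,"roll":0,"claw":0.03},{"tx":0.002,"ty":0,"tz":0.063,"roll":0,"claw":0.03},{"tx":0.002,"ty":0,"tz":0.069,"roll":0,"claw":0.03},{"tx":0.002,"ty":0,"tz":0.073,"roll":0,"claw":0.03},{"tx":0.002,"ty":0,"tz":0.075,"roll":0,"claw":0.03},{"tx":0.002,"ty":0,"tz":0.075,"roll":0,"claw":0.03}]' 40
python3 go.py .4465 .1667 .041 75.8
```

```text
t: 7.55
eef_pos: [0.4478, 0.1667, 0.0462]
tcp_rot: [0.383, 3.106, -0.003]
wrist_force: [1.2, -0.0, -0.8]
width: 0.533
t 7.55 tcp [0.4478 0.1667 0.0462] yang 75.95 shift [ 0.0014 -0.0003  0.0052] roll 0.15 F [ 1.24 -0.03 -0.79] q [ 0.19  0.29 -0.53  0.74 -0.01  0.44] w 0.5333373148871544
```

```bash
python3 -m jog '[{"tx":0,"ty":0,"tz":0.001,"roll":0,"claw":0.03},{"tx":0,"ty":0,"tz":0.002,"roll":0,"claw":0.03},{"tx":0,"ty":0,"tz":0.003,"roll":0,"claw":0.03},{"tx":0,"ty":0,"tz":0.004,"roll":0,"claw":0.03},{"tx":0,"ty":0,"tz":0.004,"roll":0,"claw":0.03}]' 40
python3 go.py .4465 .1667 .041 75.8
```

```text
t: 8.05
eef_pos: [0.4478, 0.1666, 0.0421]
tcp_rot: [0.383, 3.106, -0.003]
wrist_force: [-0.6, -0.3, -1.6]
width: 0.532
t 8.05 tcp [0.4478 0.1666 0.0421] yang 75.95 shift [ 0.0013 -0.0002  0.0011] roll 0.15 F [-0.62 -0.3  -1.55] q [ 0.19  0.29 -0.54  0.73 -0.01  0.44] w 0.5318597233174177
```

```bash
python3 -m jog '[{"tx":0,"ty":0,"tz":0.0005,"roll":0,"claw":0.03},{"tx":0,"ty":0,"tz":0.001,"roll":0,"claw":0.03},{"tx":0,"ty":0,"tz":0.0015,"roll":0,"claw":0.03},{"tx":0,"ty":0,"tz":0.0015,"roll":0,"claw":0.03}]' 40
python3 go.py .4465 .1667 .041 75.8
```

```text
t: 8.45
eef_pos: [0.4481, 0.1666, 0.041]
tcp_rot: [0.383, 3.106, -0.003]
wrist_force: [-1.1, -1.0, 3.8]
width: 0.536
t 8.45 tcp [0.4481 0.1666 0.041 ] yang 75.95 shift [ 0.0016 -0.0003 -0.    ] roll 0.15 F [-1.11 -0.98  3.78] q [ 0.19  0.3  -0.54  0.72 -0.01  0.44] w 0.5356889057056718
```

The wrist force went from -1.6 to +3.8 N at the expected seating height. Releasing partway, with the fingers staying inside the troughs, then rising.

```bash
python3 -m jog '[{"tx":0,"ty":0,"tz":0,"roll":0,"claw":0.048},{"tx":0,"ty":0,"tz":0,"roll":0,"claw":0.052},{"tx":0,"ty":0,"tz":0,"roll":0,"claw":0.058},{"tx":0,"ty":0,"tz":0,"roll":0,"claw":0.064},{"tx":0,"ty":0,"tz":0,"roll":0,"claw":0.064},{"tx":0,"ty":0,"tz":0,"roll":0,"claw":0.064},{"tx":0,"ty":0,"tz":0,"roll":0,"claw":0.064}]'
python3 -m jog '[{"tx":0,"ty":0,"tz":-0.01,"roll":0,"claw":0.064},{"tx":0,"ty":0,"tz":-0.03,"roll":0,"claw":0.064},{"tx":0,"ty":0,"tz":-0.06,"roll":0,"claw":0.064},{"tx":0,"ty":0,"tz":-0.1,"roll":0,"claw":0.064},{"tx":0,"ty":0,"tz":-0.14,"roll":0,"claw":0.064},{"tx":-0.04,"ty":0,"tz":-0.17,"roll":0,"claw":0.064},{"tx":-0.08,"ty":0,"tz":-0.17,"roll":0,"claw":0.064},{"tx":-0.1,"ty":0,"tz":-0.17,"roll":0,"claw":0.064}]'
python3 - <<'E'
from h import *
w=snap('wrist','w3.png');b=snap('side')
cv2.imwrite('pics/s3.png',cv2.resize(b['color'][110:330,225:405],None,fx=2.7,fy=2.7,interpolation=2)[:,:,::-1])
E
```

```text
t: 9.15
eef_pos: [0.4481, 0.1666, 0.041]
tcp_rot: [0.383, 3.106, -0.003]
wrist_force: [-0.4, 0.3, -0.5]
width: 0.75
t: 9.95
eef_pos: [0.5467, 0.1424, 0.2149]
tcp_rot: [0.383, 3.1, -0.001]
wrist_force: [0.7, 0.1, 0.5]
width: 0.747
```

View pics/w3.png

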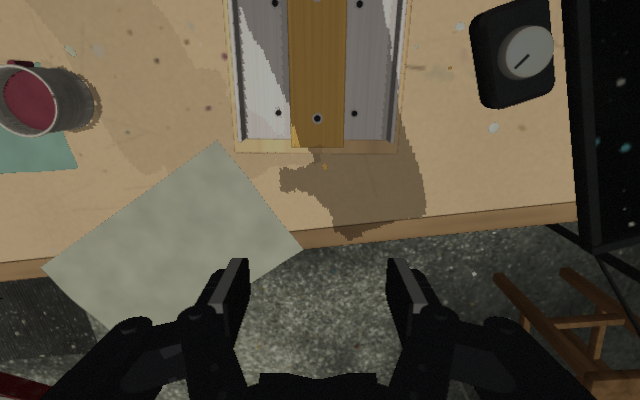

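View pics/s3.png

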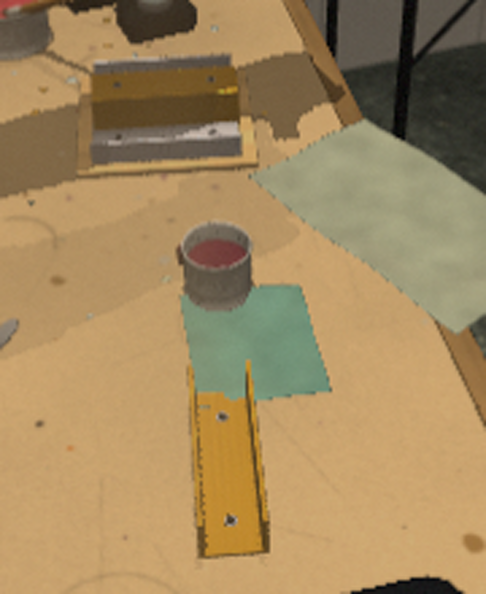

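The wrist view shows the channel between columns 290 and 345 with its end at row 148. It sits between the silver legs over the joint, with silver floor on both sides ending near row 140. The spare and the tin look unmoved in the side view. A quick numeric check follows.

```bash
python3 - <<'E'
from h import *
np.set_printoptions(precision=4,suppress=True)
w=snap('wrist');u=np.array([np.cos(np.radians(-14.2)),np.sin(np.radians(-14.2))]);c=np.array([.446,.1665]);v=np.array([-u[1],u[0]])
L=lambda uv,z:((plane(w,uv,z)[:,:2]-c)@np.c_[u,v])*1000
print('brass end corners z.048 (along,across mm)',L([(291,148),(344,148)],.048))
print('silver floor ends z.012',L([(262,141),(370,142)],.012))
print('brass side far',L([(289,2),(346,2)],.048),'floor screws',L([(279,113),(354,113),(275,3),(360,4)],.012))
print(tri(w,[(317,118)],snap('side'),[(211/2.7+225,79/2.7+110)]))
t=snap('top');h=cv2.cvtColor(t['color'],cv2.COLOR_RGB2HSV);m=cv2.inRange(h,(14,170,90),(32,255,255))
print([cv2.minAreaRect(x) for x in cv2.findContours(m,0,2)[0] if cv2.contourArea(x)>300],get_state()['wrist_force'])
E
```

```text
brass end corners z.048 (along,across mm) [[ 69.5854 -23.5007]
 [ 69.5462  22.6416]]
silver floor ends z.012 [[ 69.3329 -54.3854]
 [ 70.2075  50.6639]]
brass side far [[-40.5741 -22.0135]
 [-40.6124  20.9757]] floor screws [[ 42.9791 -36.8448]
 [ 42.9155  34.05  ]
 [-47.0812 -36.6208]
 [-46.4124  35.6042]]
[[0.4905 0.1544 0.0472 0.0037]]
[((404.38287353515625, 223.28367614746094), (51.42259979248047, 16.313377380371094), 6.788974761962891)] [-1.1694 -0.1802  0.163 ]
```

Ends are even to about 1 mm, and the channel is centred on the joint to about 1 mm with its back at 47 mm (48 expected). The spare has not moved. Handing in.

```bash
python3 -c "
from station import close_job; print(close_job())"
```

```text
the job is handed in; nothing more can be done
None
```

The mouth-down brass channel is nested over the joint of the two silver channels, still mouth down, and the job is handed in. I gripped it across its legs and turned it 90°. I then lowered it in small steps until it touched the trough floors (wrist force from -1.6 to +3.8 N), let go and moved clear. It took about 10 s of the 35 s.

**Last checks:**
- **Position:** the end I could measure is even with the silver ends to about 1 mm. The channel is centred on the joint to about 1 mm and looks parallel.
- **Height:** its back measured 47 mm above the bench against 48 mm expected, so it is fully seated.
- **Bystanders:** the spare channel measured the same as before in the top view. The tin looked unmoved in the side view; I did not measure it.
- **Robot:** the gripper is well above everything and touches nothing.

**Disagreements along the way:**
- One rack screw read from the wrist view, before the channel was lowered, was about 6 mm off the other views, so I left it out.
- The two rays for the final height check missed each other by 3.7 mm.

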